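# Sort the pantry odds and ends into their trays

## Task

Tidy the pantry counter: put the two red-lidded coffee capsules in the black two-bay tray and the two green-capped spice jars in the white two-bay tray, one to each bay, and the silver napkin ring in the small blue tray. Set each one down without dropping it, standing upright and flat on the floor of its bay, and leave the mug and the green bottle where they are.

Things in the scene. Friction and masses are not known exactly. Their poses are not given: they have to be found in the camera images.
- pod_a: Single-serve coffee capsule: white plastic cup with a round red lid on top, standing upright, light (about 25 g). 44.6 mm tall, foot 40 mm diameter, widening to 47 mm at 39 mm height, then a rim 51 mm in diameter from 39 to 44 mm; the rim is what a gripper holds best. Rigid. Origin: centre of its underside; z is its upright axis.
- pod_b: Second capsule, same as pod_a. Single-serve coffee capsule: white plastic cup with a round red lid on top, standing upright, light (about 25 g). 44.6 mm tall, foot 40 mm diameter, widening to 47 mm at 39 mm height, then a rim 51 mm in diameter from 39 to 44 mm; the rim is what a gripper holds best. Rigid. Origin: centre of its underside; z is its upright axis.
- jar_a: Small spice jar, standing upright: amber glass body with pale paper band, 42 mm diameter and 40 mm high, with a green screw cap 44 mm diameter on top (40 to 58 mm height); 58 mm tall, about 90 g. Rigid. Origin: centre of its underside; z is its upright axis.
- jar_b: Second jar, same as jar_a. Small spice jar, standing upright: amber glass body with pale paper band, 42 mm diameter and 40 mm high, with a green screw cap 44 mm diameter on top (40 to 58 mm height); 58 mm tall, about 90 g. Rigid. Origin: centre of its underside; z is its upright axis.
- napkin_ring: Silver-coloured steel napkin ring: a plain tube standing on end, open at top and bottom, outer diameter 44 mm, inner 36 mm, 38 mm tall, about 60 g. Origin: centre of its underside; z is the tube's axis.
- pod_tray: Black plastic tray for the coffee capsules, 84 mm (its x) by 164 mm (its y), with two square bays of 76 x 76 mm inside, centred at y = +40 mm and y = -40 mm, parted by a 4 mm wall; fixed to the counter, open on top, overall height 18 mm, floor 4 mm thick, walls 4 mm thick. Origin: centre of its underside, on the counter; z up.
- spice_tray: White painted tray for the spice jars, 84 mm (its x) by 164 mm (its y), with two square bays of 76 x 76 mm inside, centred at y = +40 mm and y = -40 mm, parted by a 4 mm wall; fixed to the counter, open on top, overall height 18 mm, floor 4 mm thick, walls 4 mm thick. Origin: centre of its underside, on the counter; z up.
- ring_tray: Small blue ceramic tray for the napkin ring, 84 x 84 mm, one square bay of 76 x 76 mm centred on the origin; fixed to the counter, open on top, overall height 18 mm, floor 4 mm thick, walls 4 mm thick. Origin: centre of its underside, on the counter; z up.
- mug: Bystander, to be left alone: white mug, 80 mm diameter, 90 mm tall, with a handle towards its own +y, standing on the robot's left. Origin: centre of its underside.
- bottle: Bystander, to be left alone: green glass bottle, 68 mm diameter, 220 mm tall, standing on the robot's right. Origin: centre of its underside.
Mind the look-alikes: they are no part of the job. Of the things that look like the spice_tray, take the one that is farthest from the robot's base at the start.

How it is judged:
At the end, for the whole second after the job is handed in: One capsule in each black-tray bay, one jar in each white-tray bay, the ring in the blue tray: origin within 18 mm of the bay centre along both tray axes and under 8 mm above the counter (bay floor is at 4 mm), upright within 0.12 rad, released and at rest ((((x of pod_a in the frame of pod_tray between -0.018 and 0.018 m and y of pod_a in the frame of pod_tray between 0.022 and 0.058 m) and (x of pod_b in the frame of pod_tray between -0.018 and 0.018 m and y of pod_b in the frame of pod_tray between -0.058 and -0.022 m)) or ((x of pod_a in the frame of pod_tray between -0.018 and 0.018 m and y of pod_a in the frame of pod_tray between -0.058 and -0.022 m) and (x of pod_b in the frame of pod_tray between -0.018 and 0.018 m and y of pod_b in the frame of pod_tray between 0.022 and 0.058 m))) and (((x of jar_a in the frame of spice_tray between -0.018 and 0.018 m and y of jar_a in the frame of spice_tray between 0.022 and 0.058 m) and (x of jar_b in the frame of spice_tray between -0.018 and 0.018 m and y of jar_b in the frame of spice_tray between -0.058 and -0.022 m)) or ((x of jar_a in the frame of spice_tray between -0.018 and 0.018 m and y of jar_a in the frame of spice_tray between -0.058 and -0.022 m) and (x of jar_b in the frame of spice_tray between -0.018 and 0.018 m and y of jar_b in the frame of spice_tray between 0.022 and 0.058 m))) and x of napkin_ring in the frame of ring_tray between -0.018 and 0.018 m and y of napkin_ring in the frame of ring_tray between -0.018 and 0.018 m and angle between each of pod_a, pod_b, jar_a, jar_b, napkin_ring's own z axis and vertical below 0.12 rad and height (world z) of each of pod_a, pod_b, jar_a, jar_b, napkin_ring below 0.008 m and linear speed of each of pod_a, pod_b, jar_a, jar_b, napkin_ring below 0.02 m/s and angular speed of each of pod_a, pod_b, jar_a, jar_b, napkin_ring below 0.2 rad/s); the robot touches nothing.
It fails at once if a capsule, jar or the ring is dropped or flung: it moves faster than 0.7 m/s with its underside lower than 40 mm above the counter ((linear speed of pod_a above 0.7 m/s and height (world z) of pod_a below 0.04 m) or (linear speed of pod_b above 0.7 m/s and height (world z) of pod_b below 0.04 m) or (linear speed of jar_a above 0.7 m/s and height (world z) of jar_a below 0.04 m) or (linear speed of jar_b above 0.7 m/s and height (world z) of jar_b below 0.04 m) or (linear speed of napkin_ring above 0.7 m/s and height (world z) of napkin_ring below 0.04 m)).
It fails at once if the mug or the bottle is shifted by more than 20 mm or tipped by more than 0.3 rad (distance of any of mug, bottle from where it was at the start of the episode above 0.02 m or angle between any of mug, bottle's own z axis and vertical above 0.3 rad).
It also fails if it takes over 115 s, if anything falls off the work surface, if the arm or the gripper's body presses on something with over 40 N, if the wrist force passes 120 N, or if a joint passes its speed limit or range.

## Robot

A 6-joint arm with a two-finger parallel gripper is mounted at the origin on the work surface. World frame = base frame: x ahead of the robot, y to its left, z up, the work surface at z = 0. Lengths are in m, angles in rad, forces in N, time in s.
With the tool pointing down it reaches from about 0.275 to 1 m from the base axis. Payload 8.4 kg.
Tool frame: the origin (TCP) lies on the centre line of the jaws, within the pads' length; the fingertips stand 17 mm ahead of it and the grasp point (between the pads) lies 2 mm behind it (bot.tcp_to_tips is the y of the fingertips in the tool frame, in m); y points along the fingers, z is the direction in which the jaws open and shut, and the axes are right-handed (so a half turn about y gives the same grasp; the last joint's range is limited). The gripper opens to 85 mm and grips with 20 to 120 N. Pads are 22 mm wide; open, the fingers measure 114 mm over their backs; the gripper's body (76 mm by 85 mm) begins 54 mm behind the grasp point. The pads swing forward as they close: fully open they stand 13 mm farther back than shut.
Start: joints at [-1.171, 0.353, 1.633, -0, 1.155, -0.002], TCP at [0.244, -0.575, 0.248] pointing down, gripper open.
Joint ranges: [-2.63, 2.63], [-0.92, 2.1], [0.06, 2.66], [-1.3, 4.44], [0, 2.69], [-3.02, 3.02]. Speed limits (rad/s): [2.22, 2.22, 2.79, 3.14, 3.14, 3.14].

## Interface

Orientations are given as a unit quaternion [x, y, z, w].
In Python, from workcell import bot, hand, kinematics, get_obs, vision, hand_in gives the robot as it stands. The module is installed in compiled form; this text tells all that it offers. Calls block until the motion is done:
- bot.reach(position, orientation): joint-space move of the TCP to a pose.
- bot.servo_line(position, ori=None, velocity=0.15): straight line of the TCP; ori=None keeps the orientation; velocity is the mean speed in m/s.
- bot.goto_joints(angles): joint-space move.
- hand.move_gripper(opening, strength=None): finger opening in m; strength is the grip in N (None keeps the last); returns when the fingers have stopped.
- bot.dwell(seconds).
- kinematics.solve_ik(position, orientation): joint angles nearest the present ones, or None.
- get_obs(): the state.
- vision.read_camera(name): name is "side" or "top" or "wrist"; returns a dict with "frame" (400x640x3 uint8, red, green, blue), "intrinsics" (3x3 intrinsics, pixels), "view" (4x4, takes a point from world to camera coordinates). Camera axes: x right, y down, z forward; pixel columns grow to the right and rows downward; lengths in m; the calibration is good to about 2 mm. A picture is of the moment at which its call begins. There is no depth.
A pose or a line that the arm cannot do raises bot.IKError and nothing moves.
- hand_in(): hands the job in, once; it reports no verdict.
The state is a dict: "time_s": time; "joint_pos": joint angles; "joint_vel": joint speeds; "joint_efforts": joint torques, N m; "position": TCP position; "orientation": TCP orientation; "wrist_force": force on the tool from outside, world axes, zero at the start; "ft_torque": the same for the moment, N m; "gripper_width": finger opening in m.
Only numpy, scipy, OpenCV 4.12 (cv2) and the standard library are available. Lean on these libraries where they do the work, as an engineer would, in place of code of your own. Each camera call takes 0.05 s, during which the arm holds its last target. There are 200 camera calls.

## Working session

There is one attempt and no reset: what is moved stays moved. The work goes in short steps, each a Python script; the robot and the scene stay as the last script left them, time stands still between calls to the robot, and variables do not carry over. Pictures are saved under pics/ and viewed, about 12 in all and at most 16, crops included, and the job is handed in when it is done.

```bash
mkdir -p pics
python3 - <<'E'
from workcell import *
import cv2,numpy as np
for n in("top","side"):
    c=vision.read_camera(n); cv2.imwrite(f"pics/{n}0.png",c["frame"][:,:,::-1])
    print(n,np.round(c["intrinsics"],1).tolist(),np.round(c["view"],3).tolist())
o=get_obs();print(o["time_s"],o["orientation"],o["gripper_width"],bot.tcp_to_tips)
E
```

```text
top [[407.6, 0.0, 319.1], [0.0, 407.6, 200.8], [0.0, 0.0, 1.0]] [[0.02, -1.0, -0.017, -0.007], [-0.995, -0.018, -0.094, 0.434], [0.093, 0.019, -0.995, 1.226], [0.0, 0.0, 0.0, 1.0]]
side [[379.8, 0.0, 324.5], [0.0, 379.8, 190.2], [0.0, 0.0, 1.0]] [[-0.977, -0.215, 0.011, 0.404], [-0.174, 0.759, -0.627, 0.117], [0.127, -0.614, -0.779, 1.066], [0.0, 0.0, 0.0, 1.0]]
0.1 [-0.1411518   0.69331582 -0.6924666   0.14099419] 0.08547659371343196 0.017
```

View pics/top0.png

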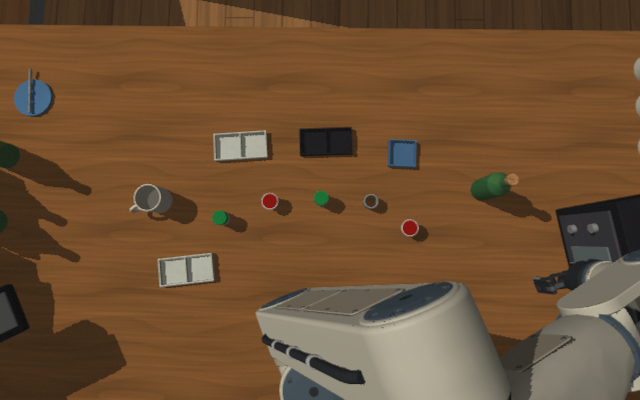

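View pics/side0.png

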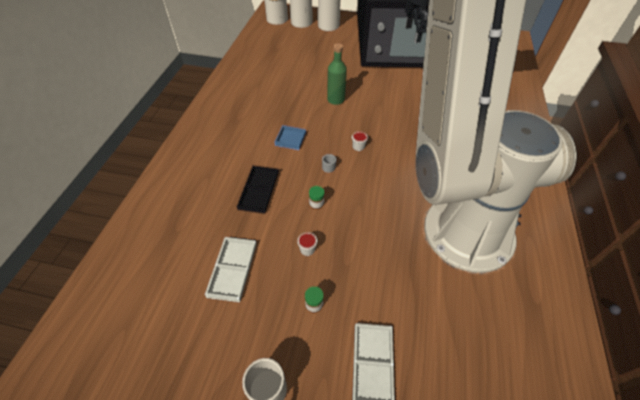

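Two white trays look alike: one at top-image pixel (241,146), far from the base, and one at (187,270), near it. By the description I take (241,146). Capsules are at (270,201) and (410,228), jars at (220,218) and (321,199), the ring at (371,201), the black tray at (327,142) and the blue tray at (402,154). Next come a crop check and measurements.

```bash
cat > h.py <<'E'
import cv2,numpy as np
from workcell import *
def ray(c,uv,z):
    K,V=np.array(c["intrinsics"]),np.array(c["view"]); R,t=V[:3,:3],V[:3,3]
    d=R.T@np.linalg.solve(K,[uv[0],uv[1],1]); o=-R.T@t
    return (o+d*(z-o[2])/d[2])[:2]
def proj(c,p):
    V=np.array(c["view"]);q=V[:3,:3]@np.array(p)+V[:3,3];q=c["intrinsics"]@q;return q[:2]/q[2]
def blobs(c,kind,amin=60):
    h=cv2.cvtColor(c["frame"],cv2.COLOR_RGB2HSV).astype(int);H,S,V=h[...,0],h[...,1],h[...,2]
    m={"red":((H<5)|(H>172))&(S>150)&(V>80),"green":(H>50)&(H<80)&(S>120)&(V>50),
       "blue":(H>95)&(H<120)&(S>90)&(V>50),"black":V<40,"white":(S<45)&(V>120)}[kind].astype(np.uint8)
    out=[]
    for k in cv2.findContours(m,cv2.RETR_EXTERNAL,cv2.CHAIN_APPROX_NONE)[0]:
        if cv2.contourArea(k)>amin: out.append((cv2.minAreaRect(k),cv2.contourArea(k)))
    return out
E
python3 - <<'E'
from h import *
c=vision.read_camera("top"); f=c["frame"][:,:,::-1]
cv2.imwrite("pics/crop1.png",cv2.resize(f[115:295,145:435],None,fx=2.75,fy=2.75,interpolation=cv2.INTER_CUBIC))
zz=dict(red=.044,green=.058,blue=.018,black=.018,white=.018)
for k,z in zz.items():
    for (ce,wh,a),ar in blobs(c,k):
        if 145<ce[0]<435 and 115<ce[1]<295: print(k,np.round(ce,1),np.round(wh,1),round(a,1),ar,ray(c,ce,z).round(4))
print("ring",ray(c,(371,201),.038))
E
```

```text
red [409.5 227.5] [13. 13.] 90.0 136.0 [ 0.3565 -0.269 ]
red [269.5 200.5] [13. 13.] 90.0 129.5 [0.4294 0.1501]
green [219.  217.5] [13. 14.] 90.0 144.0 [0.3748 0.2966]
green [320.5 198. ] [13.4 13.4] 45.0 140.0 [ 0.4383 -0.0033]
blue [401.5 153. ] [26. 27.] 90.0 662.0 [ 0.5864 -0.2499]
black [325.5 141.5] [27. 51.] 90.0 1306.5 [ 0.6189 -0.0147]
white [184.9 269.5] [27.8 55.1] 83.4 1205.5 [0.217  0.4042]
white [240.1 145. ] [26.5 52.2] 85.9 1102.0 [0.6037 0.2509]
ring [ 0.434006   -0.15497401]
```

View pics/crop1.png

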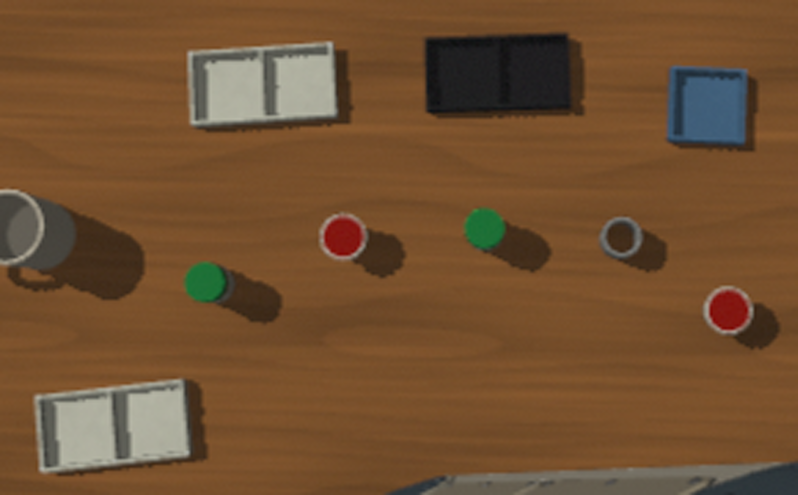

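The crop confirms the choice: the far white two-bay tray is at crop (263,86). The black tray is at (499,74), the blue tray at (708,106), the pods at (343,236) and (728,310), the jars at (206,283) and (484,229), and the ring at (622,237). I'll compute tray poses from the corners, cross-check with the side camera, and test the IK.

```bash
cat >> h.py <<'E'
from scipy.spatial.transform import Rotation as Rn
def quat(yaw):
    y=np.array([0,0,-1.]);z=np.array([np.cos(yaw),np.sin(yaw),0]);return Rn.from_matrix(np.c_[np.cross(y,z),y,z]).as_quat()
def best(p,yaw):
    b=None
    for s in(0,np.pi):
        j=kinematics.solve_ik(list(p),quat(yaw+s))
        if j is not None and (b is None or abs(j[5])<abs(b[1][5])): b=(quat(yaw+s),j)
    return b
E
python3 - <<'E'
from h import *
c=vision.read_camera("top");s=vision.read_camera("side")
T=dict(white=[(189,51),(333,42),(339,117),(192,128)],black=[(426,39),(568,34),(573,108),(428,113)],blue=[(670,67),(747,70),(746,146),(667,143)])
for n,P in T.items():
    w=np.array([ray(c,((u+.5)/2.75-.5+145,(v+.5)/2.75-.5+115),.018) for u,v in P])
    ce=w.mean(0);ya=(w[0]+w[3]-w[1]-w[2])/2
    print(n,ce.round(4),"len",np.linalg.norm(ya).round(3),np.linalg.norm((w[0]+w[1]-w[2]-w[3])/2).round(3),"xaxis yaw",(np.arctan2(ya[1],ya[0])-np.pi/2).round(3),
     "side px",proj(s,[*ce,.018]).round(0))
    if n!="blue":
        u=ya/np.linalg.norm(ya);print("  bays",(ce+.04*u).round(4),(ce-.04*u).round(4))
for k,z in(("red",.044),("green",.058)):
    for (ce,wh,a),ar in blobs(s,k,20): print(k,np.round(ce,0),ray(s,ce,z).round(4))
print("ring by side",ray(s,(329,157),.038))
print("bottle",ray(c,(482,190),.03),ray(s,(336,100),0))
print("mug",ray(c,(148,197),.09))
for p in[(.3565,-.269,.04),(.6,.25,.3),(.43,0,.04),(.375,.297,.05)]:
    b=best(p,0);print(p,None if b is None else np.round(b[1],2))
print(Rn.from_quat(get_obs()["orientation"]).as_matrix().round(2).tolist())
E
```

```text
white [0.6025 0.25  ] len 0.165 0.088 xaxis yaw 0.085 side px [232. 264.]
  bays [0.5991 0.2898] [0.6059 0.2101]
black [ 0.6194 -0.0163] len 0.162 0.085 xaxis yaw 0.051 side px [259. 185.]
  bays [0.6173 0.0236] [ 0.6214 -0.0563]
blue [ 0.5853 -0.2513] len 0.087 0.087 xaxis yaw -0.023 side px [291. 135.]
red [307. 240.] [0.4278 0.1523]
red [360. 136.] [ 0.3565 -0.2688]
green [314. 296.] [0.3726 0.3046]
green [316. 194.] [0.4363 0.0068]
ring by side [ 0.43505763 -0.1592184 ]
bottle [ 0.4742044  -0.49009587] [ 0.47769119 -0.49053981]
mug [0.42899124 0.49813371]
(0.3565, -0.269, 0.04) [-0.65  0.42  2.16 -0.    0.57 -0.65]
(0.6, 0.25, 0.3) [ 0.39  0.35  1.52 -0.    1.27  0.39]
(0.43, 0, 0.04) [-0.    0.4   2.19 -0.    0.55 -0.  ]
(0.375, 0.297, 0.05) [ 0.67  0.43  2.09 -0.    0.63  0.67]
[[-0.92, -0.0, 0.39], [-0.39, 0.0, -0.92], [0.0, -1.0, -0.0]]
```

Sizes match the given trays (165x88, 162x85, 87x87 mm). The side view agrees for the pods and the ring, and its jar y offset comes from seeing the cap's side. Starting with the right-hand pod.

```bash
cat >> h.py <<'E'
HI=.17
def pick_place(name,src,dst,zg,dia,yaw,first=False):
    q,_=best((*src,HI),0)
    if first: bot.servo_line([.2,-.42,.27],velocity=.2)
    bot.reach([*src,HI],q); 
    hand.move_gripper(.085,35)
    bot.servo_line([*src,zg],velocity=.12)
    hand.move_gripper(0,35); o=get_obs();w=o["gripper_width"];print(name,"width",round(w,4),"t",round(o["time_s"],1),end=" ")
    if abs(w-dia)>.005: print("BAD WIDTH");return False
    bot.servo_line([*src,HI],velocity=.15); f=get_obs()["wrist_force"]
    q2=best((*dst,HI),yaw)[0]
    bot.reach([*dst,HI],q2)
    print("carry w",round(get_obs()["gripper_width"],4),"F",np.round(f,1),end=" ")
    bot.servo_line([*dst,zg+.03],velocity=.15)
    bot.servo_line([*dst,zg+.0045],velocity=.04)
    print("down F",np.round(get_obs()["wrist_force"],1),end=" ")
    hand.move_gripper(dia+.018); bot.dwell(.2)
    bot.servo_line([*dst,zg+.06],velocity=.1)
    bot.servo_line([*dst,HI],velocity=.2)
    print("t",round(get_obs()["time_s"],1));return True
def shot(n,cam="top",box=(115,295,145,435),k=2.75):
    f=vision.read_camera(cam)["frame"][box[0]:box[1],box[2]:box[3],::-1]
    cv2.imwrite(f"pics/{n}.png",cv2.resize(f,None,fx=k,fy=k,interpolation=cv2.INTER_CUBIC))
E
python3 - <<'E'
from h import *
pick_place("pod_b",(.3565,-.269),(.6214,-.0563),.038,.051,.051,True)
shot("w1","wrist",(0,400,0,640),1.2); shot("s1","side",(90,290,190,400),2.8)
E
```

```text
pod_b width 0.0493 t 4.1 carry w 0.0489 F [ 0.4  0.4 -0.6] down F [-4.5  0.2  9.5] t 9.8
```

View pics/w1.png

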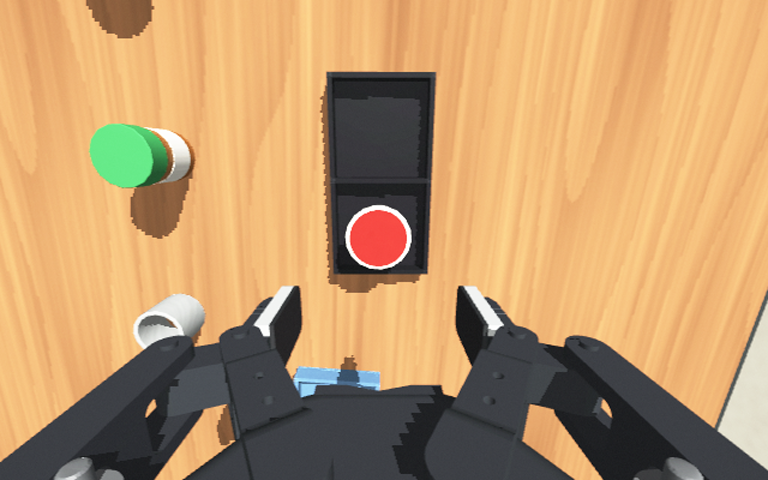

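View pics/s1.png

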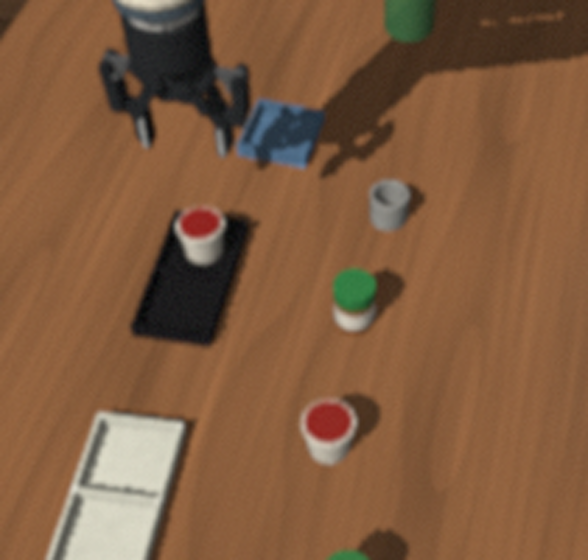

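Wrist view: pod lid at (378,237) in the right black bay, whose centre is about (380,228), and it stands upright. Contact came slightly before the planned depth (9.5 N), so I'll stop on contact from now on and continue with the rest.

```bash
python3 - <<'E'
s=open('h.py').read()
s=s.replace('''    bot.servo_line([*dst,zg+.0045],velocity=.04)
    print("down F",np.round(get_obs()["wrist_force"],1),end=" ")''','''    bot.servo_line([*dst,zg+.011],velocity=.06)
    for dz in np.arange(.0095,.0034,-.001):
        bot.servo_line([*dst,zg+dz],velocity=.03)
        F=get_obs()["wrist_force"]
        if F[2]-f[2]>2.5: break
    print("down dz",round(dz,4),"F",np.round(F,1),end=" ")''')
open('h.py','w').write(s)
E
python3 - <<'E'
from h import *
c=vision.read_camera("wrist")
for b,a in blobs(c,"red",200): print("pod_b now",ray(c,b[0],.048).round(4))
if pick_place("pod_a",(.4290,.1507),(.6173,.0236),.038,.051,.051):
  c=vision.read_camera("wrist")
  for b,a in blobs(c,"red",200): print("pods",ray(c,b[0],.048).round(4))
  if pick_place("jar_b",(.4380,-.003),(.6059,.2101),.048,.044,.085): shot("w2","wrist",(0,400,0,640),1.2)
E
```

```text
pod_b now [ 0.6211 -0.0549]
pod_a width 0.0491 t 13.0 carry w 0.0491 F [-0.5 -0.2 -0.9] down dz 0.0045 F [-2.  -0.6  4.6] t 19.5
pods [ 0.6213 -0.0551]
pods [0.6176 0.0245]
jar_b width 0.0431 t 22.2 carry w 0.0432 F [-0.   0.2 -1.3] down dz 0.0035 F [-2.6 -0.8  9.5] t 28.9
```

View pics/w2.png

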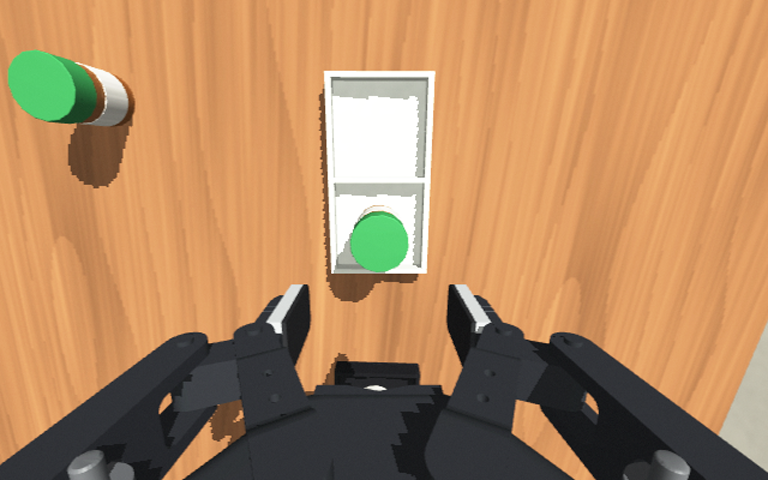

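Wrist view: the jar cap is at (380,241) in the near bay of the far white tray, upright. Its base at about (378,212) lies near the bay centre. Both pods are within 2 mm of their bay centres. Next are the last jar and the ring.

Run:
```python
from h import *
if pick_place("jar_a",(.3745,.2975),(.5991,.2898),.048,.044,.085):
  c=vision.read_camera("wrist"); cv2.imwrite("pics/w3raw.png",c["frame"][:,:,::-1])
  for b,a in blobs(c,"green",200): print("jars",ray(c,b[0],.060).round(4))
  if pick_place("ring",(.4345,-.1565),(.5853,-.2513),.032,.044,-.023):
    shot("w4","wrist",(0,400,0,640),1.2)
    q,_=best((.3,-.35,.3),0); bot.reach([.3,-.35,.3],q)
    shot("t4"); shot("s4","side",(100,310,190,400),2.7)
```

```text
jar_a width 0.0429 t 32.0 carry w 0.0431 F [-0.3 -1.5 -0.8] down dz 0.0045 F [0.9 1.1 2. ] t 38.3
jars [0.6062 0.2139]
jars [0.5987 0.2917]
ring width 0.043 t 42.2 carry w 0.0436 F [-0.1  0.  -0.8] down dz 0.0045 F [-0.2  0.2  1.9] t 48.6
```

View pics/w4.png

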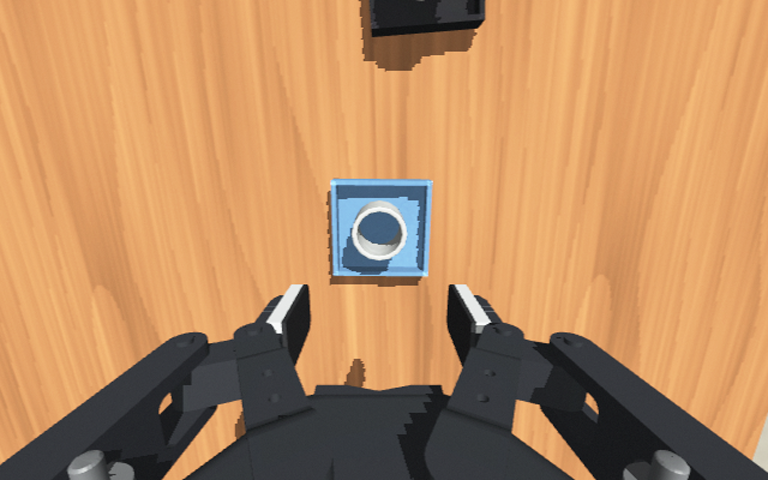

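View pics/t4.png

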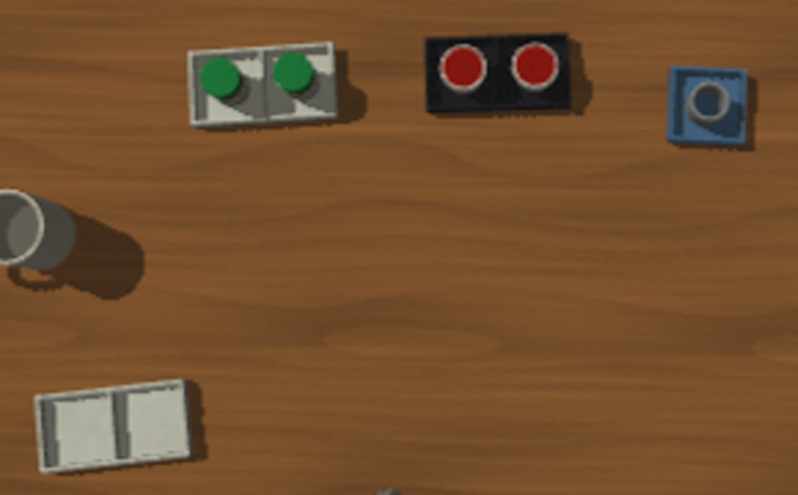

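View pics/s4.png

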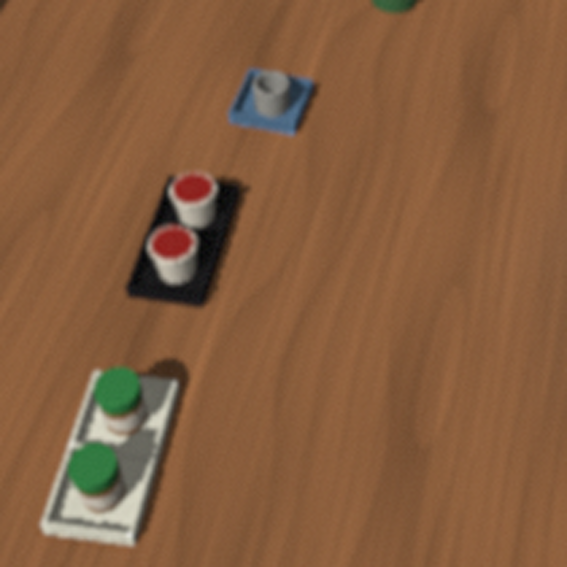

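Top, side and wrist views all agree. The jars are at top-crop (221,78) and (293,72), the pods at (463,67) and (535,65), and the ring at (709,102), each upright in its own bay. The mug hasn't moved. One numeric check including the bottle, then I hand in.

Run:
```python
from h import *
c=vision.read_camera("top");a=cv2.imread("pics/top0.png")[:,:,::-1].astype(int)
for k,z,bays in(("red",.048,[(.6173,.0236),(.6214,-.0563)]),("green",.062,[(.5991,.2898),(.6059,.2101)])):
    for (ce,wh,_),ar in blobs(c,k):
        if 145<ce[0]<435:
            p=ray(c,ce,z);print(k,p.round(4),"off mm",(min((p-b for b in np.array(bays)),key=np.linalg.norm)*1e3).round(1))
print("ring",ray(c,((709.5)/2.75-.5+145,102.5/2.75-.5+115),.042))
d=abs(c["frame"].astype(int)-a).max(2)
print("changed px mug",(d[175:220,125:180]>40).sum(),"bottle",(d[170:205,468:522]>40).sum())
o=get_obs();print(o["time_s"],o["gripper_width"],np.abs(o["joint_vel"]).max())
hand_in()
```

```text
red [0.6188 0.0231] off mm [ 1.5 -0.5]
red [ 0.6215 -0.0556] off mm [0.1 0.7]
green [0.5989 0.2886] off mm [-0.2 -1.2]
green [0.6055 0.2081] off mm [-0.4 -2. ]
ring [ 0.58504576 -0.24852795]
changed px mug 0 bottle 0
50.025 0.06198766768897183 0.0038374616976175877
the job is handed in; nothing more can be done
```

All five items are in their trays and the job was handed in at about 50 s of the 115 s allowed; `hand_in` gives no verdict. Both capsules are in the black tray, both jars in the white tray farthest from the base, and the ring is in the blue tray.

- **Position:** The last top-camera check put each item within about 3 mm of its bay centre, against a limit of 18 mm. The top, side and wrist views show them upright; I did not measure tilt or underside height.
- **Mug and bottle:** No pixels changed around either one since the start.
- **Disagreements:**
  - The wrist camera put one jar about 4 mm off along the tray and the top camera about 2 mm the other way.
  - The first side-camera measurement put both jars 8–10 mm off in y, because it sees the side of the cap, so I used the top camera.
- **Set-down forces:** The first capsule and the first jar touched down at about 9.5 N. The other three were between about 2 and 5 N.

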